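Renew the thrust rings on a stub axle

ROBOT

A 7-joint arm with a two-finger parallel gripper is mounted at the origin on the work surface. World frame = base frame: x ahead of the robot, y to its left, z up, the work surface at z = 0. Lengths are in m, angles in rad, forces in N, time in s.
With the tool pointing down it reaches from about 0.4 to 0.85 m from the base axis. Payload 10.4 kg.
Tool frame: the origin (TCP) lies between the finger pads; the fingertips stand 11 mm ahead of it and the grasp point (between the pads) lies 8 mm behind it (tip_reach is the distance from the TCP to the fingertips, in m); z points along the fingers, y is the line along which they close (so a half turn about z gives the same grasp; the last joint's range is limited). The gripper opens to 85 mm and grips with 20 to 120 N. Pads are 22 mm wide; open, the fingers measure 114 mm over their backs; the gripper's body (76 mm by 85 mm) begins 54 mm behind the grasp point. The pads swing forward as they close: fully open they stand 13 mm farther back than shut.
Start: joints at [-1.131, 0.332, -0.065, 1.46, 0.022, 1.35, -0.088], TCP at [0.279, 0.559, 0.242] pointing down, gripper open.
Joint ranges: [-2.6, 2.6], [-0.5, 2.12], [-1.47, 1.34], [0.16, 2.42], [-1.27, 4.41], [0.06, 2.06], [-2.6, 2.6]. Speed limits (rad/s): [2.22, 2.22, 2.79, 2.79, 3.14, 3.14, 3.14].

INTERFACE

Orientations are given as a unit quaternion [x, y, z, w].
In Python, from workcell import * gives the robot as it stands.
- The arm moves only by the shell command python3 -m inch 'ROWS' [OPENING] [FORCE]. ROWS is JSON, a list of rows, each an object with "slide": the shift along the world's x, y, z in m, a list of three; "yaw": the turn about the world's z in rad. A call has 1 to 20 rows; each row is the pose to reach, as a shift and turn from the pose commanded when the call began; what a row does not reach only later rows make up. A row lasts 1/12 s, in which the tool goes at most 41.7 mm and 7.16 degrees, less where a joint would pass 70% of its speed; a pose out of reach is approached as far as the arm can. A call with a gripper value outside its range is refused whole. OPENING is the closure in counts, from 0 (fully open) to 255 (shut), set as the call begins (- or left out, the last holds). The fingers move at their own pace and stop on an object; FORCE is the grip in N (left out, the last holds). Time passes only in rows, so rows that repeat a pose let the fingers close. It gives the time, the measured TCP pose, the force, the opening and the grip force at its end, in the units of the state.
- get_obs(): the state, without advancing time (a new reading comes with each control period).
- camera(name): name is "scene" or "side" or "wrist"; returns a dict with "frame" (400x640x3 uint8, red, green, blue), "fx", "fy", "cx", "cy" (pixels), "extrinsics" (4x4, takes a point from world to camera coordinates). Camera axes: x right, y down, z forward; pixel columns grow to the right and rows downward; lengths in m; the calibration is good to about 2 mm. The wrist camera is an equidistant fisheye: a pixel r from the principal point sees the ray r / f radians off the axis. A picture is of the moment at which its call begins. There is no depth.
- hand_in(): hands the job in; it is judged then, once.
The state is a dict: "clock": time; "joint_pos": joint angles; "joint_velocities": joint speeds; "tau": joint torques, N m; "position": TCP position; "ee_rot": TCP orientation; "ft_force": force on the tool from outside, world axes, zero at the start; "torque": the same for the moment, N m; "grip_width": opening from 0.0 (shut) to 1.0 (fully open); "grasp_force": force on a finger pad.
Only numpy, scipy, OpenCV 4.12 (cv2) and the standard library are available. Lean on these libraries where they do the work, as an engineer would, in place of code of your own. Each camera call takes 0.05 s, during which the arm holds its last target. There are 200 camera calls.

TASK

Take the worn rusty washer off the stub axle and lay it flat in the red scrap tray. Then slide the new rings down over the axle one after another, each fully home: first the bright steel washer, then the brass spacer, and the orange ring on top. Leave the black ring, the big nut, the grease jar and the spanner where they lie.

Things in the scene. Friction and masses are not known exactly. Their poses are not given: they have to be found in the camera images.
- worn_c (a point): Worn washer, rust-brown flat ring, outer diameter 60 mm, hole 28 mm, 12 mm thick, about 0.2 kg. At the start it lies flat round the axle on the stand's seat. This point is its centre, half-way up (6 mm above its underside). Its axis is z.
- washer_c (a point): New steel washer, pale bright silver flat ring, outer diameter 60 mm, hole 28 mm, 12 mm thick, about 0.2 kg, loose on the bench. This point is its centre, half-way up (6 mm above its underside). Its axis is z; it lies flat, its axis upright.
- spacer_c (a point): New brass spacer, golden yellow thick-walled ring, outer diameter 46 mm, hole 28 mm, 24 mm tall, about 0.2 kg, loose on the bench. This point is its centre, half-way up (12 mm above its underside). Its axis is z; it lies flat, its axis upright.
- seal_c (a point): New orange plastic ring, outer diameter 54 mm, hole 28 mm, 14 mm thick, about 30 g, loose on the bench. This point is its centre, half-way up (7 mm above its underside). Its axis is z; it lies flat, its axis upright.
- seat (a point): Centre of the seat of the stub axle stand, which is fixed to the bench upright: blue square base plate 110 x 110 x 10 mm, on it a dark round boss of 40 mm diameter whose top, 30 mm above the bench, is the seat. From the seat an upright bright axle of 24 mm diameter rises 58 mm, its last 10 mm tapering to 12 mm diameter. This point lies on the axle's line at the seat's height; z up, x and y along the base plate's sides.
- tray_floor (a point): Red scrap tray, square and open, fixed to the bench: 160 x 160 mm outside, 30 mm high, walls 4 mm, floor 4 mm thick. This point is the centre of its inner floor, 4 mm above the bench; z up, x and y along its sides.
- blackring_c (a point): Black plastic ring, outer diameter 60 mm, hole 28 mm, 12 mm thick, flat on the bench; bystander, not to be disturbed. This point is its centre, half-way up.
- nut_c (a point): Big dark steel hexagon nut, 55 mm across flats, 28 mm tall, flat on the bench; bystander, not to be disturbed. This point is its centre, half-way up.
- jar_c (a point): Small grease jar with yellow lid, 50 mm diameter, 60 mm tall, upright on the bench; bystander, not to be disturbed. This point is its centre, half-way up.
- spanner_grip (a point): Dark steel spanner with one open and one ring end, 140 mm long, flat on the bench; bystander, not to be disturbed. This point lies on its handle; x runs along it to the jaw.
There are look-alikes about, which are no part of the job. Of the things that look like the part that bears seal_c, take the one that is farthest to the robot's right at the start.

How it is judged:
By the outcome, as a careful person would: the job done as asked, in the order asked, and still so for the second after the job is handed in, with the robot touching nothing.
It also fails if it takes over 125 s, if anything falls off the work surface, if the arm or the gripper's body presses on something with over 40 N, if the wrist force passes 120 N, or if a joint passes its speed limit or range.

## Working session

There is one attempt and no reset: what is moved stays moved. The work goes in short steps, Python scripts to look and compute and a shell command to move; the robot and the scene stay as the last step left them, time stands still between calls to the robot, and variables do not carry over. Pictures are saved under pics/ and viewed, at most 14 in all, crops included, and the job is handed in when it is done.

```bash
mkdir -p pics; ls; python3 - <<'E'
from workcell import *
import cv2
for n in ("scene","side","wrist"):
    c=camera(n); cv2.imwrite(f"pics/{n}0.png",c["frame"][:,:,::-1]); print(n,c["fx"],c["fy"],c["cx"],c["cy"]); print(c["extrinsics"].round(4).tolist() if hasattr(c["extrinsics"],'round') else c["extrinsics"])
print(get_obs())
E
```

```text
pics
scene 454.66355028261427 454.66355028261427 317.51345421823567 199.90175183201376
[[-0.2297, 0.9732, 0.0121, 0.1151], [0.6787, 0.1691, -0.7147, -0.3959], [-0.6976, -0.1559, -0.6993, 1.6256], [0.0, 0.0, 0.0, 1.0]]
side 387.4334361828607 387.4334361828607 314.50018406146944 200.09326376096726
[[0.7704, -0.6374, -0.0149, -0.4603], [-0.356, -0.4106, -0.8394, 0.2807], [0.5289, 0.652, -0.5433, 0.5987], [0.0, 0.0, 0.0, 1.0]]
wrist 309.70691628693146 309.70691628693146 317.20357565858274 197.45133363756477
[[0.4458, 0.8952, -0.0006, -0.6243], [0.8587, -0.4274, 0.2826, -0.036], [0.2527, -0.1265, -0.9592, 0.3795], [0.0, 0.0, 0.0, 1.0]]
{'clock': 0.15, 'joint_pos': array([-1.13060622,  0.33270179, -0.06469408,  1.46071226,  0.02160815,
        1.34991397, -0.08848324]), 'joint_velocities': array([-9.25362924e-04, -2.03033403e-03, -5.72527075e-04, -4.86403333e-03,
        8.35288046e-05, -7.08703364e-04,  2.51176786e-04]), 'tau': array([ 7.57906309e-04, -6.25827527e+01,  4.90967673e-02, -3.91853070e+01,
        1.63679011e-02,  7.42356962e-03,  9.01977364e-05]), 'position': array([0.27891704, 0.5590205 , 0.2417315 ]), 'ee_rot': array([ 2.29321420e-01,  9.73350613e-01, -5.11603350e-04, -9.26113301e-05]), 'ft_force': array([ 0.22430356,  0.94348711, -0.15236544]), 'torque': array([ 0.0412595 , -0.02485933,  0.0089537 ]), 'grasp_force': 0.0, 'grip_width': 0.9981617509178395}
```

View pics/scene0.png

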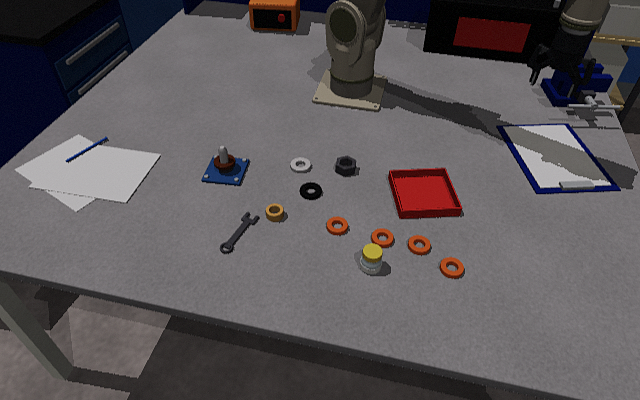

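View pics/side0.png

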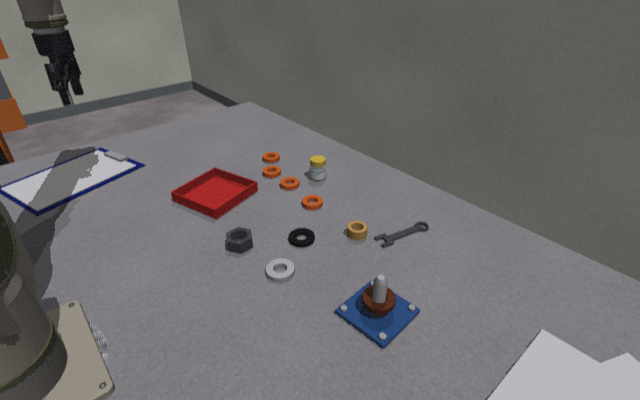

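The scene camera faces the robot, so image left is the robot's right. What could be taken for each thing I want (scene pixels):
- **Orange rings:** (338,225), (382,238), (420,244) and (452,267). The one with the smallest y is (338,225).
- **Flat rings:** silver (300,165) is the washer. Black (311,191) is a bystander.
- **Others:** brass (275,212), worn washer on the axle at (224,160), tray at (425,192).

```bash
cat > h.py <<'E'
from workcell import *
import numpy as np, cv2
def ray(c,u,v,fish=False):
    x=np.array([(u-c["cx"])/c["fx"],(v-c["cy"])/c["fy"]])
    if fish:
        r=np.hypot(*x); d=np.r_[x/r*np.sin(r),np.cos(r)] if r>1e-9 else np.array([0,0,1.])
    else: d=np.r_[x,1]
    E=np.array(c["extrinsics"]); R,t=E[:3,:3],E[:3,3]
    return -R.T@t, R.T@d
def onz(c,u,v,z,fish=False):
    o,d=ray(c,u,v,fish); return o+d*(z-o[2])/d[2]
def proj(c,P,fish=False):
    E=np.array(c["extrinsics"]); q=(E[:3,:3]@np.atleast_2d(P).T).T+E[:3,3]
    if fish:
        r=np.hypot(q[:,0],q[:,1]); th=np.arctan2(r,q[:,2]); s=th/np.maximum(r,1e-9); x=q[:,:2]*s[:,None]
    else: x=q[:,:2]/q[:,2:]
    return x*[c["fx"],c["fy"]]+[c["cx"],c["cy"]]
def blob(img,u,v,mask):
    n,l,s,ce=cv2.connectedComponentsWithStats(mask.astype(np.uint8),connectivity=8)
    ks=[k for k in range(1,n) if s[k,4]>15]
    k=min(ks,key=lambda k:np.hypot(*(ce[k]-[u,v])))
    p=np.argwhere(l==k)[:,::-1].astype(np.int32)
    return cv2.convexHull(p)
def hullfit(c,h,D,H,z0,fish=False):
    """position (x,y) of upright cylinder D,H whose underside is z0 whose silhouette centroid matches hull centroid"""
    def cen(h):
        m=cv2.moments(h.astype(np.float32)); return np.array([m["m10"],m["m01"]])/m["m00"], m["m00"]
    t,A=cen(h); p=onz(c,*t,z0+H/2,fish)[:2]
    a=np.linspace(0,2*np.pi,60)
    for _ in range(6):
        P=np.vstack([np.c_[p[0]+D/2*np.cos(a),p[1]+D/2*np.sin(a),0*a+z] for z in (z0,z0+H)])
        q,A2=cen(cv2.convexHull(proj(c,P,fish).astype(np.float32)))
        p=p+(onz(c,*t,z0+H/2,fish)-onz(c,*q,z0+H/2,fish))[:2]
    return p,A/A2
def masks(img):
    hsv=cv2.cvtColor(img,cv2.COLOR_RGB2HSV).astype(int); H,S,V=hsv[...,0],hsv[...,1],hsv[...,2]
    return dict(orange=(H>=5)&(H<=14)&(S>150)&(V>120),brass=(H>14)&(H<=25)&(S>90)&(V>70),
      silver=(S<40)&(V>165),red=((H<=4)|(H>175))&(S>150)&(V>70),blue=(H>100)&(H<125)&(S>120)&(V>50),rust=(H<=12)&(S>120)&(V>40)&(V<150),
      black=(V<45),dark=(V<75))
E
python3 - <<'E'
from h import *
S={"seal":("orange",.054,.014,(338,225),(313,202)),"spacer":("brass",.046,.024,(275,212),(357,230)),"washer":("silver",.06,.012,(300,165),(280,270)),
"black":("black",.06,.012,(311,191),(301,237)),"nut":("dark",.06,.028,(345,165),(239,240)),"tray":("red",.16,.03,(425,192),(215,192)),"base":("blue",.11,.01,(226,170),(378,312)),"worn":("rust",.06,.012,(224,163),(378,303)),
"o2":("orange",.054,.014,(382,238),(290,184)),"o3":("orange",.054,.014,(420,244),(272,172)),"o4":("orange",.054,.014,(452,267),(271,157)),"jarlid":("brass",.05,.01,(373,252),(318,161))}
for i,n in enumerate(("scene","side")):
    c=camera(n); img=c["frame"]; M=masks(img)
    for k,s in S.items():
        h=blob(img,*s[3+i],M[s[0]]); z0=.03 if k=="worn" else .05 if k=="jarlid" else 0
        if k in("tray","base"):
            r=cv2.minAreaRect(h); 
            e=cv2.approxPolyN(h,4)[0] if hasattr(cv2,"approxPolyN") else None
            P=np.array([onz(c,*x,s[2])[:2] for x in e.reshape(-1,2)]); print(n,k,P.mean(0).round(4),P.round(3).tolist()); continue
        p,a=hullfit(c,h,s[1],s[2],z0); print(n,k,p.round(4),round(a,2))
    if i==0: 
        cv2.imwrite("pics/crop0.png",cv2.resize(img[130:290,190:480],None,fx=2.7,fy=2.7,interpolation=cv2.INTER_CUBIC)[:,:,::-1])
E
```

```text
scene seal [0.6589 0.087 ] 0.69
scene spacer [ 0.658  -0.0792] 0.73
scene washer [ 0.6318 -0.6336] 21.15
scene black [ 0.555 -0.007] 0.85
scene nut [0.4397 0.0705] 1.02
scene tray [0.4969 0.2906] [[0.597, 0.239], [0.445, 0.191], [0.398, 0.342], [0.548, 0.39]]
scene base [ 0.5323 -0.2602] [[0.58, -0.202], [0.59, -0.31], [0.488, -0.317], [0.471, -0.212]]
scene worn [ 0.5321 -0.268 ] 0.42
scene o2 [0.672  0.2037] 0.69
scene o3 [0.6725 0.2941] 0.7
scene o4 [0.724  0.3732] 0.71
scene jarlid [0.7764 0.1895] 0.49
side seal [0.6629 0.0873] 0.71
side spacer [ 0.6592 -0.0783] 0.8
side washer [ 0.456  -0.0622] 0.57
side black [ 0.5498 -0.0105] 0.78
side nut [0.4313 0.0628] 0.86
side tray [0.4826 0.267 ] [[0.425, 0.152], [0.367, 0.329], [0.538, 0.381], [0.601, 0.206]]
side base [ 0.5203 -0.2684] [[0.472, -0.327], [0.46, -0.219], [0.561, -0.211], [0.589, -0.317]]
side worn [ 0.5236 -0.2672] 0.79
side o2 [0.6765 0.2047] 0.68
side o3 [0.6765 0.2941] 0.67
side o4 [0.7287 0.3737] 0.64
side jarlid [0.761  0.1829] 0.83
```

View pics/crop0.png

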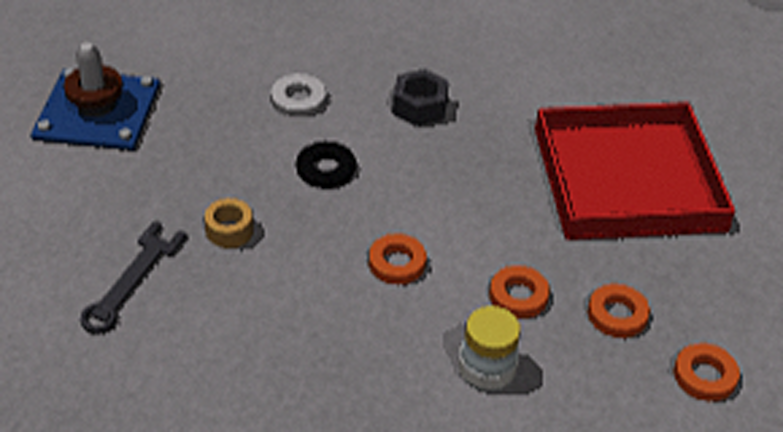

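The crop confirms the choice: the seal is at scene (338,225), and the steel washer is silver, with the black ring next to it. I'll move above the axle and measure from close by with the wrist camera.

```bash
python3 -m inch '[{"slide":[0.06,-0.1,0],"yaw":0},{"slide":[0.22,-0.41,0],"yaw":0},{"slide":[0.22,-0.41,0],"yaw":0},{"slide":[0.22,-0.41,0],"yaw":0},{"slide":[0.22,-0.41,0],"yaw":0},{"slide":[0.22,-0.41,0],"yaw":0},{"slide":[0.22,-0.41,0],"yaw":0},{"slide":[0.22,-0.41,0],"yaw":0},{"slide":[0.22,-0.41,0],"yaw":0},{"slide":[0.22,-0.41,0],"yaw":0},{"slide":[0.22,-0.41,0],"yaw":0},{"slide":[0.22,-0.41,0],"yaw":0}]' 0 60; python3 -m inch '[{"slide":[0.03,-0.41,0],"yaw":0},{"slide":[0.03,-0.41,0],"yaw":0},{"slide":[0.03,-0.41,0],"yaw":0},{"slide":[0.03,-0.41,0],"yaw":0},{"slide":[0.03,-0.41,0],"yaw":0},{"slide":[0.03,-0.41,0],"yaw":0},{"slide":[0.03,-0.41,0],"yaw":0},{"slide":[0.03,-0.41,0],"yaw":0},{"slide":[0.03,-0.41,0],"yaw":0},{"slide":[0.03,-0.41,0],"yaw":0},{"slide":[0.03,-0.41,0],"yaw":0},{"slide":[0.03,-0.41,0],"yaw":0},{"slide":[0.03,-0.41,0],"yaw":0}]'
python3 - <<'E'
from h import *
c=camera("wrist"); cv2.imwrite("pics/w1.png",c["frame"][:,:,::-1]); o=get_obs(); print(o["position"],o["clock"])
print(proj(c,[.527,-.266,.03],True),proj(c,o["position"],True),proj(c,[.456,-.062,.006],True))
E
```

```text
clock: 1.25
position: [0.5018, 0.1416, 0.2426]
ee_rot: [0.234, 0.972, -0.001, 0.001]
ft_force: [-0.4, -1.2, 0.8]
grip_width: 0.997
grasp_force: 0.0
clock: 2.33
position: [0.5292, -0.2601, 0.242]
ee_rot: [0.229, 0.973, 0.0, -0.0]
ft_force: [0.3, 0.4, 0.6]
grip_width: 1.003
grasp_force: 0.0
[ 0.52937895 -0.259367    0.2421254 ] 2.3833
[[311.70973836 174.33738876]] [[319.18266845 265.15303892]] [[435.37182798  49.42898821]]
```

View pics/w1.png

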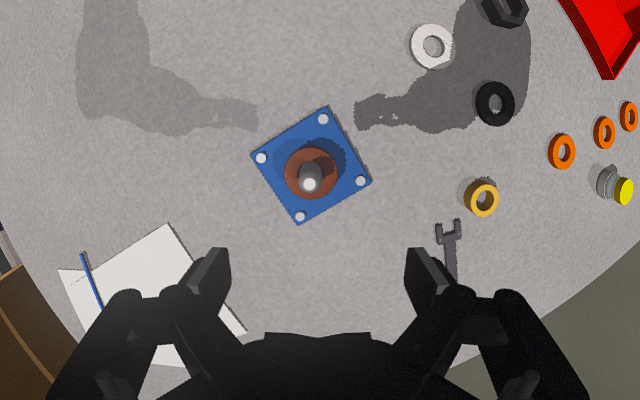

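The wrist view shows the axle tip at (309,184), the worn washer round it, and the base plate corners. It also has the silver washer at (431,46), brass at (482,198) and orange at (562,151). I'll measure all of them from this view.

```bash
cat > w.py <<'E'
from h import *
import sys
S={"seal":("orange",.054,.014),"spacer":("brass",.046,.024),"washer":("silver",.06,.012),"worn":("rust",.06,.012)}
def look(guess,name=None):
    c=camera("wrist"); o=get_obs(); M=masks(c["frame"]); out={}
    if name: cv2.imwrite(name,c["frame"][:,:,::-1])
    for k,(p,z0) in guess.items():
        u=proj(c,[*p,z0],True)[0]
        if k=="base":
            m=M["blue"]; h=blob(None,*u,m); e=cv2.approxPolyN(h,4)[0].reshape(-1,2); P=np.array([onz(c,*x,.01,True)[:2] for x in e]); print(k,P.mean(0).round(4),P.round(3).tolist()); continue
        if k=="axle":
            x,y=(u+.5).astype(int); g=cv2.cvtColor(c["frame"],cv2.COLOR_RGB2GRAY)[y-25:y+25,x-25:x+25]
            m=np.argwhere(g>190); q=m.mean(0)[::-1]+[x-25,y-25]; print(k,len(m),q.round(1),onz(c,*q,z0,True)[:2].round(4)); continue
        s=S[k]; h=blob(None,*u,M[s[0]]); q,a=hullfit(c,h,s[1],s[2],z0,True); print(k,q.round(4),round(a,2))
    print("tcp",o["position"].round(4),o["ee_rot"].round(4),"t",round(o["clock"],2))
E
python3 - <<'E'
from w import *
look({"worn":((.527,-.266),.03),"base":((.527,-.266),.01),"axle":((.527,-.266),.088),"washer":((.456,-.062),0),"spacer":((.6585,-.079),0),"seal":((.661,.087),0)})
c=camera("scene")
for p in((258,218),(249,215),(227,250)): print(onz(c,*p,.004)[:2])
E
```

```text
worn [ 0.5235 -0.266 ] 0.89
base [ 0.5221 -0.2658] [[0.582, -0.315], [0.474, -0.325], [0.461, -0.217], [0.572, -0.207]]
axle 106 [308.2 183.8] [ 0.5234 -0.266 ]
washer [ 0.4567 -0.0667] 0.01
spacer [ 0.6581 -0.0777] 0.91
seal [0.6626 0.0893] 0.79
tcp [ 0.5295 -0.2591  0.2423] [ 2.283e-01  9.736e-01  4.000e-04 -1.000e-04] t 2.43
[ 0.68394053 -0.11333039]
[ 0.67942002 -0.13917364]
[ 0.80171326 -0.15145278]
```

```bash
python3 -m inch '[{"slide":[-0.006,-0.007,-0.04],"yaw":0},{"slide":[-0.006,-0.007,-0.08],"yaw":0},{"slide":[-0.006,-0.007,-0.12],"yaw":0},{"slide":[-0.006,-0.007,-0.12],"yaw":0},{"slide":[-0.006,-0.007,-0.12],"yaw":0},{"slide":[-0.006,-0.007,-0.12],"yaw":0}]'
python3 - <<'E'
from w import *
look({"worn":((.5233,-.266),.03),"axle":((.5233,-.266),.088)},"pics/w2.png")
E
```

```text
clock: 2.98
position: [0.5243, -0.2677, 0.1248]
ee_rot: [0.229, 0.973, -0.0, 0.001]
ft_force: [0.8, -0.6, 0.6]
grip_width: 0.999
grasp_force: 0.0
worn [ 0.5155 -0.2469] 0.0
axle 293 [319.  233.1] [ 0.5235 -0.2663]
tcp [ 0.5247 -0.2681  0.1253] [ 2.290e-01  9.734e-01 -1.000e-04  2.000e-03] t 3.03
```

View pics/w2.png

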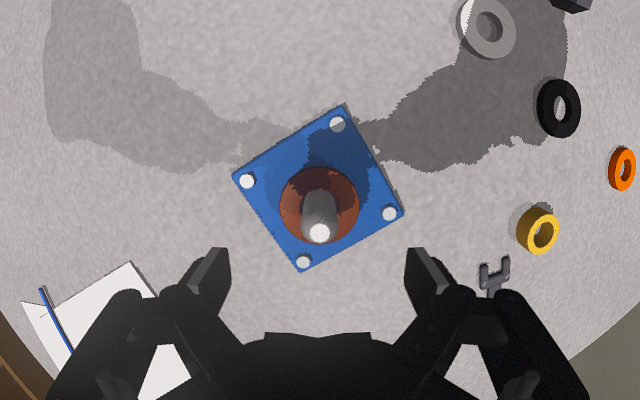

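```bash
python3 -m inch '[{"slide":[-0.001,0.002,-0.03],"yaw":0},{"slide":[-0.001,0.002,-0.06],"yaw":0},{"slide":[-0.001,0.002,-0.08],"yaw":0},{"slide":[-0.001,0.002,-0.092],"yaw":0},{"slide":[-0.001,0.002,-0.092],"yaw":0},{"slide":[-0.001,0.002,-0.092],"yaw":0}]'; python3 -m inch '[{"slide":[0,0,0],"yaw":0},{"slide":[0,0,0],"yaw":0},{"slide":[0,0,0],"yaw":0},{"slide":[0,0,0],"yaw":0},{"slide":[0,0,0],"yaw":0},{"slide":[0,0,0],"yaw":0},{"slide":[0,0,0],"yaw":0},{"slide":[0,0,0],"yaw":0}]' 255 60
```

```text
clock: 3.53
position: [0.523, -0.2662, 0.0319]
ee_rot: [0.229, 0.973, -0.0, 0.001]
ft_force: [0.4, 0.1, 0.5]
grip_width: 0.995
grasp_force: 0.0
clock: 4.2
position: [0.5232, -0.2662, 0.0327]
ee_rot: [0.229, 0.973, 0.0, 0.001]
ft_force: [-5.1, 1.8, 13.9]
grip_width: 0.681
grasp_force: 61.1
```

```bash
python3 -m inch '[{"slide":[0,0,0.01],"yaw":0},{"slide":[0,0,0.02],"yaw":0},{"slide":[0,0,0.03],"yaw":0},{"slide":[0,0,0.03],"yaw":0}]'; python3 -m inch '[{"slide":[0,0,0.03],"yaw":0},{"slide":[0,0,0.06],"yaw":0},{"slide":[0,0,0.1],"yaw":0},{"slide":[0,0,0.1],"yaw":0},{"slide":[0,0,0.1],"yaw":0}]'
python3 - <<'E'
from w import *
look({"axle":((.5233,-.266),.088),"base":((.523,-.266),.01)},"pics/w3.png")
E
```

```text
clock: 4.53
position: [0.5233, -0.2664, 0.0631]
ee_rot: [0.229, 0.973, -0.0, 0.002]
ft_force: [1.0, -0.7, -1.4]
grip_width: 0.679
grasp_force: 64.3
clock: 4.95
position: [0.5232, -0.2663, 0.1626]
ee_rot: [0.229, 0.973, 0.0, 0.002]
ft_force: [-0.8, 0.0, -2.4]
grip_width: 0.673
grasp_force: 70.6
axle 0 [nan nan] [ 0.5125 -0.261 ]
base [ 0.517 -0.266] [[0.536, -0.319], [0.473, -0.325], [0.464, -0.215], [0.596, -0.204]]
tcp [ 0.5222 -0.2656  0.1606] [2.292e-01 9.734e-01 2.000e-04 6.000e-04] t 5.0w.py:13: RuntimeWarning: Mean of empty slice.
  m=np.argwhere(g>190); q=m.mean(0)[::-1]+[x-25,y-25]; print(k,len(m),q.round(1),onz(c,*q,z0,True)[:2].round(4)); continue
  ret = um.true_divide(
```

View pics/w3.png

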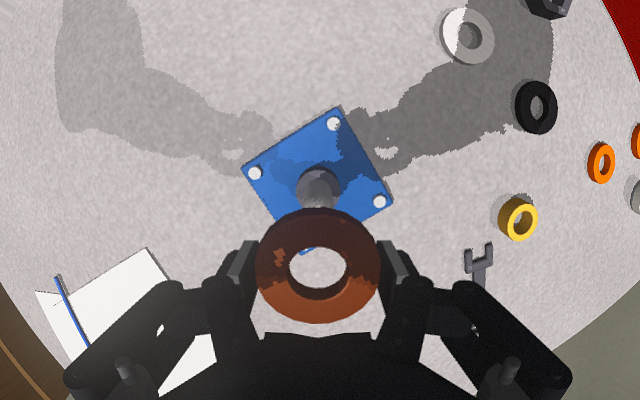

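The worn washer is held level at (318,267) and is off the axle. Next I'll carry it to the tray.

```bash
python3 -m inch '[{"slide":[0,0.02,0.03],"yaw":0},{"slide":[-0.036,0.541,0.03],"yaw":0},{"slide":[-0.036,0.541,0.03],"yaw":0},{"slide":[-0.036,0.541,0.03],"yaw":0},{"slide":[-0.036,0.541,0.03],"yaw":0},{"slide":[-0.036,0.541,0.03],"yaw":0},{"slide":[-0.036,0.541,0.03],"yaw":0},{"slide":[-0.036,0.541,0.03],"yaw":0},{"slide":[-0.036,0.541,0.03],"yaw":0},{"slide":[-0.036,0.541,0.03],"yaw":0},{"slide":[-0.036,0.541,0.03],"yaw":0},{"slide":[-0.036,0.541,0.03],"yaw":0},{"slide":[-0.036,0.541,0.03],"yaw":0},{"slide":[-0.036,0.541,0.03],"yaw":0},{"slide":[-0.036,0.541,0.03],"yaw":0},{"slide":[-0.036,0.541,0.03],"yaw":0},{"slide":[-0.036,0.541,0.03],"yaw":0}]'
python3 - <<'E'
from w import *
c=camera("wrist"); cv2.imwrite("pics/w4.png",c["frame"][:,:,::-1])
for p in ((.487,.275,.004),): print(proj(c,p,True))
a=-.3; R=np.array([[np.cos(a),-np.sin(a)],[np.sin(a),np.cos(a)]])
print(get_obs()["position"])
E
```

```text
clock: 6.42
position: [0.4857, 0.2741, 0.1889]
ee_rot: [0.23, 0.973, -0.001, -0.001]
ft_force: [0.8, -0.4, -1.7]
grip_width: 0.678
grasp_force: 70.6
[[319.08390299 179.81013445]]
[0.48603209 0.27366231 0.18929303]
```

View pics/w4.png

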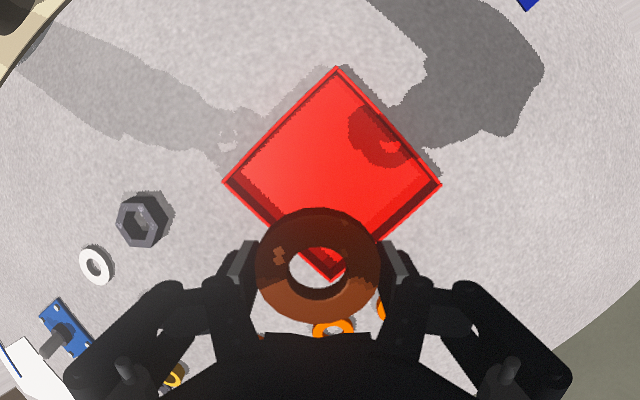

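```bash
python3 -m inch '[{"slide":[0.005,0.01,-0.04],"yaw":0},{"slide":[0.005,0.01,-0.08],"yaw":0},{"slide":[0.005,0.01,-0.12],"yaw":0},{"slide":[0.005,0.01,-0.15],"yaw":0},{"slide":[0.005,0.01,-0.161],"yaw":0},{"slide":[0.005,0.01,-0.161],"yaw":0},{"slide":[0.005,0.01,-0.161],"yaw":0}]'; python3 -m inch '[{"slide":[0,0,-0.004],"yaw":0},{"slide":[0,0,-0.008],"yaw":0},{"slide":[0,0,-0.008],"yaw":0},{"slide":[0,0,-0.008],"yaw":0}]'
```

```text
clock: 7.05
position: [0.4918, 0.2847, 0.0303]
ee_rot: [0.23, 0.973, 0.0, 0.0]
ft_force: [1.0, -0.0, -1.0]
grip_width: 0.673
grasp_force: 70.6
clock: 7.38
position: [0.4913, 0.2855, 0.022]
ee_rot: [0.229, 0.973, 0.0, 0.0]
ft_force: [0.4, 0.9, -2.3]
grip_width: 0.677
grasp_force: 70.6
```

```bash
python3 -m inch '[{"slide":[0,0,-0.003],"yaw":0},{"slide":[0,0,-0.006],"yaw":0},{"slide":[0,0,-0.006],"yaw":0},{"slide":[0,0,-0.006],"yaw":0}]'; python3 -m inch '[{"slide":[0,0,-0.002],"yaw":0},{"slide":[0,0,-0.003],"yaw":0},{"slide":[0,0,-0.003],"yaw":0},{"slide":[0,0,-0.003],"yaw":0}]'
```

```text
clock: 7.72
position: [0.4908, 0.2852, 0.0151]
ee_rot: [0.229, 0.973, -0.0, -0.0]
ft_force: [-1.4, -0.4, -2.1]
grip_width: 0.674
grasp_force: 70.6
clock: 8.05
position: [0.491, 0.2852, 0.0122]
ee_rot: [0.229, 0.973, -0.0, -0.0]
ft_force: [0.5, 0.9, -1.5]
grip_width: 0.678
grasp_force: 70.6
```

```bash
python3 -m inch '[{"slide":[0,0,-0.001],"yaw":0},{"slide":[0,0,-0.002],"yaw":0},{"slide":[0,0,-0.002],"yaw":0},{"slide":[0,0,-0.002],"yaw":0}]'; python3 -m inch '[{"slide":[0,0,-0.001],"yaw":0},{"slide":[0,0,-0.002],"yaw":0},{"slide":[0,0,-0.002],"yaw":0},{"slide":[0,0,-0.002],"yaw":0}]'
```

```text
clock: 8.38
position: [0.4912, 0.2854, 0.0108]
ee_rot: [0.229, 0.973, 0.0, 0.0]
ft_force: [-2.4, -1.0, 5.4]
grip_width: 0.673
grasp_force: 74.3
clock: 8.72
position: [0.4912, 0.2854, 0.0106]
ee_rot: [0.229, 0.973, 0.0, -0.0]
ft_force: [-10.7, -6.8, 28.6]
grip_width: 0.674
grasp_force: 87.0
```

```bash
python3 -m inch '[{"slide":[0,0,0.003],"yaw":0},{"slide":[0,0,0.003],"yaw":0},{"slide":[0,0,0.003],"yaw":0},{"slide":[0,0,0.003],"yaw":0},{"slide":[0,0,0.003],"yaw":0}]' 20 60;  python3 -m inch '[{"slide":[0,0,0.03],"yaw":0},{"slide":[0,0,0.07],"yaw":0},{"slide":[0,0,0.11],"yaw":0},{"slide":[0,0,0.15],"yaw":0},{"slide":[-0.035,-0.35,0.15],"yaw":0},{"slide":[-0.035,-0.35,0.15],"yaw":0},{"slide":[-0.035,-0.35,0.15],"yaw":0},{"slide":[-0.035,-0.35,0.15],"yaw":0},{"slide":[-0.035,-0.35,0.15],"yaw":0},{"slide":[-0.035,-0.35,0.15],"yaw":0},{"slide":[-0.035,-0.35,0.15],"yaw":0},{"slide":[-0.035,-0.35,0.15],"yaw":0},{"slide":[-0.035,-0.35,0.15],"yaw":0},{"slide":[-0.035,-0.35,0.15],"yaw":0},{"slide":[-0.035,-0.35,0.15],"yaw":0},{"slide":[-0.035,-0.35,0.15],"yaw":0}]' 0
python3 - <<'E'
from w import *
masks0=masks
import w
def m2(img):
    M=masks0(img); hsv=cv2.cvtColor(img,cv2.COLOR_RGB2HSV); M["silver"]=(hsv[...,2]>225)&(hsv[...,1]<25); return M
w.masks=m2
look({"washer":((.456,-.064),0)},"pics/w5.png")
a=cv2.imread("pics/w5.png"); s=camera("scene")["frame"][:,:,::-1]
cv2.imwrite("pics/w5b.png",np.vstack([a,cv2.resize(s[150:225,330:480],(640,320))])[:,:][:720])
b=cv2.imread("pics/w5b.png"); cv2.imwrite("pics/w5b.png",cv2.resize(b,None,fx=.83,fy=.83))
E
```

```text
clock: 9.13
position: [0.4909, 0.2852, 0.011]
ee_rot: [0.229, 0.973, -0.0, -0.0]
ft_force: [-1.0, -0.8, 0.5]
grip_width: 0.928
grasp_force: 0.0
clock: 10.47
position: [0.4561, -0.064, 0.1612]
ee_rot: [0.229, 0.973, 0.0, -0.0]
ft_force: [-0.4, 1.1, 0.3]
grip_width: 1.0
grasp_force: 0.0
washer [ 0.4676 -0.0612] 0.03
tcp [ 0.4562 -0.0636  0.1612] [ 2.285e-01  9.735e-01  1.000e-04 -1.000e-04] t 10.52
```

View pics/w5b.png

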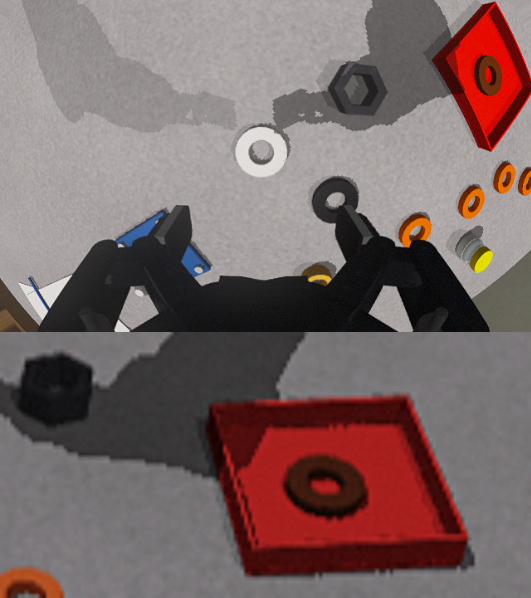

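The worn washer lies flat in the tray. The steel washer is at wrist pixel (314,182), and I'll fit its outline from the saved image geometry.

```bash
cat >> w.py <<'E'
def washerpos(p,thr=208):
    c=camera("wrist"); u=proj(c,[*p,.006],True)[0]; f=c["frame"].min(2); m=np.zeros(f.shape,bool); x,y=u.astype(int)
    m[y-50:y+50,x-50:x+50]=f[y-50:y+50,x-50:x+50]>thr
    n,l,s,ce=cv2.connectedComponentsWithStats(m.astype(np.uint8)); k=1+np.argmax(s[1:,4])
    h=cv2.convexHull(np.argwhere(l==k)[:,::-1].astype(np.int32)); print(ce[k],hullfit(c,h,.06,.012,0,True), get_obs()["position"])
E
python3 - <<'E'
from w import *
for t in (200,210,220): washerpos((.456,-.064),t)
E
```

```text
[313.70340201 183.07043603] (array([ 0.45213469, -0.06527246]), 0.885399813863359) [ 0.45614497 -0.06362303  0.16121372]
[313.52864973 182.89586447] (array([ 0.45205547, -0.06532352]), 0.8748381330352031) [ 0.45617447 -0.06372297  0.16125181]
[327.22826087 184.45652174] (array([ 0.45733203, -0.05641462]), 0.13018744689591638) [ 0.45613817 -0.06389019  0.16125192]
```

```bash
python3 -m inch '[{"slide":[-0.004,-0.0015,-0.04],"yaw":0},{"slide":[-0.004,-0.0015,-0.08],"yaw":0},{"slide":[-0.004,-0.0015,-0.115],"yaw":0},{"slide":[-0.004,-0.0015,-0.14],"yaw":0},{"slide":[-0.004,-0.0015,-0.151],"yaw":0},{"slide":[-0.004,-0.0015,-0.151],"yaw":0},{"slide":[-0.004,-0.0015,-0.151],"yaw":0}]'; python3 -m inch '[{"slide":[0,0,0],"yaw":0},{"slide":[0,0,0],"yaw":0},{"slide":[0,0,0],"yaw":0},{"slide":[0,0,0],"yaw":0},{"slide":[0,0,0],"yaw":0},{"slide":[0,0,0],"yaw":0},{"slide":[0,0,0],"yaw":0},{"slide":[0,0,0],"yaw":0}]' 255 60;python3 -m inch '[{"slide":[0,0,0.02],"yaw":0},{"slide":[0,0,0.06],"yaw":0},{"slide":[0,0,0.1],"yaw":0},{"slide":[0,0,0.15],"yaw":0},{"slide":[0,0,0.15],"yaw":0},{"slide":[0,0,0.15],"yaw":0}]'
```

```text
clock: 11.3
position: [0.4524, -0.0662, 0.0109]
ee_rot: [0.229, 0.973, -0.0, -0.0]
ft_force: [-0.1, -0.7, 0.3]
grip_width: 0.999
grasp_force: 0.0
clock: 11.97
position: [0.4534, -0.066, 0.0127]
ee_rot: [0.23, 0.973, 0.001, 0.001]
ft_force: [-6.4, 0.6, 21.5]
grip_width: 0.664
grasp_force: 59.1
clock: 12.47
position: [0.4541, -0.0662, 0.164]
ee_rot: [0.229, 0.973, 0.002, 0.003]
ft_force: [0.6, 0.2, -2.4]
grip_width: 0.66
grasp_force: 65.1
```

```bash
python3 -m inch '[{"slide":[0.07,-0.2,0],"yaw":0},{"slide":[0.07,-0.2,0],"yaw":0},{"slide":[0.07,-0.2,0],"yaw":0},{"slide":[0.07,-0.2,0],"yaw":0},{"slide":[0.07,-0.2,0],"yaw":0},{"slide":[0.07,-0.2,0],"yaw":0},{"slide":[0.07,-0.2,0],"yaw":0},{"slide":[0.07,-0.2,0],"yaw":0},{"slide":[0.07,-0.2,0],"yaw":0}]'
python3 - <<'E'
from w import *
c=camera("wrist"); cv2.imwrite("pics/w6.png",c["frame"][:,:,::-1]);o=get_obs(); print(o["position"],o["ee_rot"])
for z in (0,.004,.008,.012): print(z,proj(c,o["position"]-[0,0,z],True))
E
```

```text
clock: 13.22
position: [0.5216, -0.2649, 0.1592]
ee_rot: [0.229, 0.973, 0.0, -0.001]
ft_force: [0.1, 1.0, -1.8]
grip_width: 0.661
grasp_force: 65.2
[ 0.52182775 -0.26476388  0.15966009] [ 2.28587653e-01  9.73523093e-01  4.88013838e-04 -4.84327487e-04]
0 [[318.10437948 265.97075131]]
0.004 [[318.07469736 262.08185765]]
0.008 [[318.04630261 258.3665051 ]]
0.012 [[318.01912107 254.814332  ]]
```

View pics/w6.png

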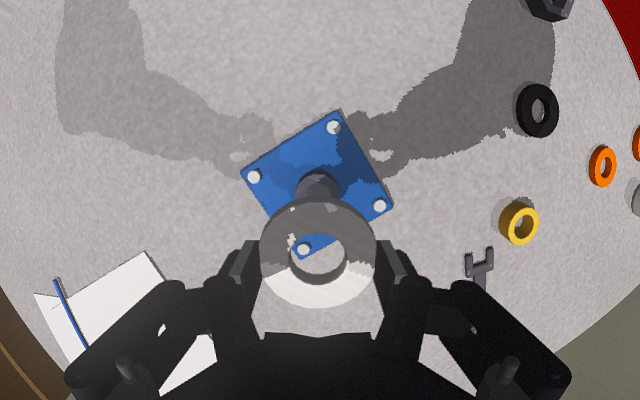

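```bash
cat > inhand.py <<'E'
from h import *
from scipy.optimize import least_squares
def fit(c,tcp,box,D,H):
    a=np.linspace(0,2*np.pi,200)
    def f(p):
        P=np.vstack([np.c_[tcp[0]+p[0]+D/2*np.cos(a),tcp[1]+p[1]+D/2*np.sin(a),0*a+tcp[2]+p[2]+z] for z in(-H/2,H/2)])
        q=proj(c,P,True); return np.r_[q.min(0),q.max(0)]-box
    r=least_squares(f,[0,0,0]); return r.x, r.fun
E
python3 - <<'E'
from inhand import *
c=camera("wrist"); o=get_obs()["position"]
for b in ([255,207,381,323],[260,195,377,308]):
    x,e=fit(c,o,np.array(b),.06,.012); t=np.array([[-.895,.446],[.446,.895]])@x[:2]; print("world",x.round(4),"tool x,y",t.round(4),e.round(1))
a=cv2.imread("pics/w3.png")[190:340,230:400]; b=cv2.imread("pics/w6.png")[180:330,230:400]; cv2.imwrite("pics/cmp.png",cv2.resize(np.hstack([a,b]),None,fx=2.3,fy=2.3))
E
```

```text
world [ 0.0021 -0.0009 -0.0014] tool x,y [-0.0023  0.0002] [ 0.2 -0.2 -0.2  0.3]
world [ 0.0002  0.0004 -0.0127] tool x,y [-0.      0.0005] [-0.6  0.6  0.6 -0.7]
```

View pics/cmp.png

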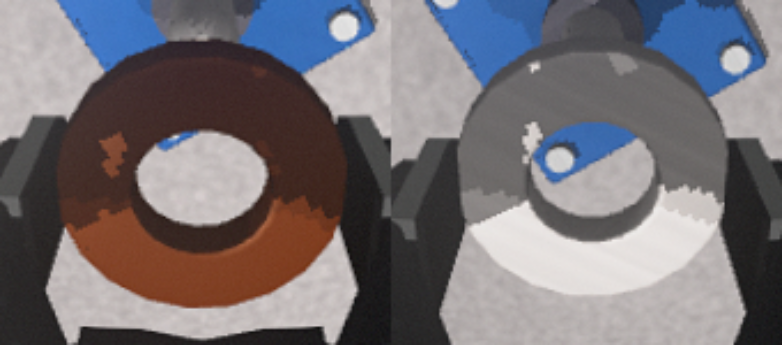

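```bash
python3 -m inch '[{"slide":[0.0015,-0.0015,-0.03],"yaw":0},{"slide":[0.0015,-0.0015,-0.05],"yaw":0},{"slide":[0.0015,-0.0015,-0.05],"yaw":0},{"slide":[0.0015,-0.0015,-0.05],"yaw":0},{"slide":[0.0015,-0.0015,-0.05],"yaw":0}]'; python3 -m inch '[{"slide":[0,0,-0.005],"yaw":0},{"slide":[0,0,-0.01],"yaw":0},{"slide":[0,0,-0.015],"yaw":0},{"slide":[0,0,-0.018],"yaw":0},{"slide":[0,0,-0.018],"yaw":0}]'
```

```text
clock: 13.73
position: [0.5241, -0.2676, 0.1117]
ee_rot: [0.229, 0.973, 0.0, 0.001]
ft_force: [0.7, -0.1, -2.3]
grip_width: 0.661
grasp_force: 65.2
clock: 14.15
position: [0.5231, -0.2675, 0.0915]
ee_rot: [0.229, 0.973, 0.0, -0.001]
ft_force: [0.2, -0.6, -2.7]
grip_width: 0.655
grasp_force: 65.2
```

```bash
python3 -m inch '[{"slide":[0,0.001,-0.005],"yaw":0},{"slide":[0,0.001,-0.01],"yaw":0},{"slide":[0,0.001,-0.015],"yaw":0},{"slide":[0,0.001,-0.02],"yaw":0},{"slide":[0,0.001,-0.02],"yaw":0}]'; python3 -m inch '[{"slide":[0,0,-0.005],"yaw":0},{"slide":[0,0,-0.01],"yaw":0},{"slide":[0,0,-0.015],"yaw":0},{"slide":[0,0,-0.02],"yaw":0},{"slide":[0,0,-0.02],"yaw":0}]'
```

```text
clock: 14.57
position: [0.5233, -0.2666, 0.0713]
ee_rot: [0.229, 0.973, -0.0, -0.0]
ft_force: [0.1, -0.3, -2.4]
grip_width: 0.659
grasp_force: 65.1
clock: 14.98
position: [0.5233, -0.2666, 0.0513]
ee_rot: [0.229, 0.973, -0.0, -0.0]
ft_force: [1.4, -1.1, -2.5]
grip_width: 0.667
grasp_force: 65.1
```

```bash
python3 -m inch '[{"slide":[0,0,-0.003],"yaw":0},{"slide":[0,0,-0.006],"yaw":0},{"slide":[0,0,-0.008],"yaw":0},{"slide":[0,0,-0.008],"yaw":0}]'; python3 -m inch '[{"slide":[0,0,-0.001],"yaw":0},{"slide":[0,0,-0.002],"yaw":0},{"slide":[0,0,-0.003],"yaw":0},{"slide":[0,0,-0.003],"yaw":0}]'
```

```text
clock: 15.32
position: [0.5234, -0.2666, 0.0439]
ee_rot: [0.229, 0.973, 0.0, -0.0]
ft_force: [0.9, -0.1, -2.9]
grip_width: 0.665
grasp_force: 65.1
clock: 15.65
position: [0.5236, -0.2668, 0.0429]
ee_rot: [0.229, 0.973, 0.001, 0.0]
ft_force: [-7.4, 3.8, 17.3]
grip_width: 0.661
grasp_force: 67.3
```

```bash
python3 -m inch '[{"slide":[0,0,0.002],"yaw":0},{"slide":[0,0,0.003],"yaw":0},{"slide":[0,0,0.003],"yaw":0},{"slide":[0,0,0.003],"yaw":0},{"slide":[0,0,0.003],"yaw":0}]' 20 60;  python3 -m inch '[{"slide":[0,0,0.03],"yaw":0},{"slide":[0,0,0.07],"yaw":0},{"slide":[0,0,0.11],"yaw":0},{"slide":[0,0,0.13],"yaw":0},{"slide":[0.135,0.189,0.13],"yaw":0},{"slide":[0.135,0.189,0.13],"yaw":0},{"slide":[0.135,0.189,0.13],"yaw":0},{"slide":[0.135,0.189,0.13],"yaw":0},{"slide":[0.135,0.189,0.13],"yaw":0},{"slide":[0.135,0.189,0.13],"yaw":0},{"slide":[0.135,0.189,0.13],"yaw":0},{"slide":[0.135,0.189,0.13],"yaw":0},{"slide":[0.135,0.189,0.13],"yaw":0},{"slide":[0.135,0.189,0.13],"yaw":0}]' 60
python3 - <<'E'
from w import *
look({"spacer":((.658,-.078),0)},"pics/w7.png")
look({"spacer":((.658,-.078),0)})
a=cv2.imread("pics/w7.png"); s=camera("side")["frame"][:,:,::-1]
cv2.imwrite("pics/w7b.png",np.hstack([cv2.resize(a,(480,300)),cv2.resize(s[255:355,330:430],(300,300),interpolation=2)]))
E
```

```text
clock: 16.07
position: [0.5236, -0.2667, 0.0442]
ee_rot: [0.229, 0.973, 0.0, 0.0]
ft_force: [-0.6, -0.3, -0.7]
grip_width: 0.921
grasp_force: 0.0
clock: 17.23
position: [0.6579, -0.0794, 0.1744]
ee_rot: [0.23, 0.973, -0.0, -0.0]
ft_force: [-0.4, -0.6, -0.3]
grip_width: 0.764
grasp_force: 0.0
spacer [ 0.658  -0.0784] 0.93
tcp [ 0.658  -0.0794  0.1745] [ 2.304e-01  9.731e-01 -2.000e-04  1.000e-04] t 17.28
spacer [ 0.6578 -0.0784] 0.93
tcp [ 0.658  -0.0792  0.1746] [ 2.304e-01  9.731e-01 -0.000e+00  1.000e-04] t 17.33
```

View pics/w7b.png

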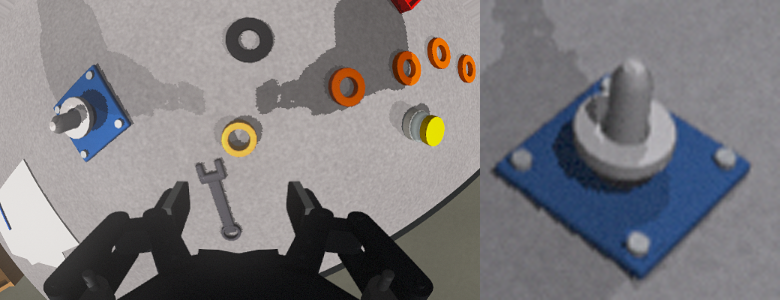

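The washer sits home on the seat and upright. The spacer is at wrist pixel (317,184), and the spanner jaw is clear of the finger's path. Now the spacer.

```bash
python3 -m inch '[{"slide":[0,0.001,-0.04],"yaw":0},{"slide":[0,0.001,-0.08],"yaw":0},{"slide":[0,0.001,-0.115],"yaw":0},{"slide":[0,0.001,-0.14],"yaw":0},{"slide":[0,0.001,-0.153],"yaw":0},{"slide":[0,0.001,-0.153],"yaw":0},{"slide":[0,0.001,-0.153],"yaw":0}]'; python3 -m inch '[{"slide":[0,0,0],"yaw":0},{"slide":[0,0,0],"yaw":0},{"slide":[0,0,0],"yaw":0},{"slide":[0,0,0],"yaw":0},{"slide":[0,0,0],"yaw":0},{"slide":[0,0,0],"yaw":0},{"slide":[0,0,0],"yaw":0},{"slide":[0,0,0],"yaw":0}]' 255 60;python3 -m inch '[{"slide":[0,0,0.02],"yaw":0},{"slide":[0,0,0.06],"yaw":0},{"slide":[0,0,0.1],"yaw":0},{"slide":[0,0,0.15],"yaw":0},{"slide":[-0.135,-0.188,0.15],"yaw":0},{"slide":[-0.135,-0.188,0.15],"yaw":0},{"slide":[-0.135,-0.188,0.15],"yaw":0},{"slide":[-0.135,-0.188,0.15],"yaw":0},{"slide":[-0.135,-0.188,0.15],"yaw":0},{"slide":[-0.135,-0.188,0.15],"yaw":0},{"slide":[-0.135,-0.188,0.15],"yaw":0},{"slide":[-0.135,-0.188,0.15],"yaw":0},{"slide":[-0.135,-0.188,0.15],"yaw":0},{"slide":[-0.135,-0.188,0.15],"yaw":0}]'
python3 - <<'E'
from h import *
c=camera("wrist"); cv2.imwrite("pics/w8.png",c["frame"][:,:,::-1]); print(get_obs()["position"])
cv2.imwrite("pics/w8c.png",cv2.resize(c["frame"][180:330,230:400,::-1],None,fx=3.5,fy=3.5))
m=masks(c["frame"])["brass"]; h=blob(None,317,255,m); x,y,w,hh=cv2.boundingRect(h)
from inhand import fit
x_,e=fit(c,get_obs()["position"],np.array([x,y,x+w-1,y+hh-1]),.046,.024); print((x,y,w,hh),x_.round(4),e.round(1))
E
```

```text
clock: 17.97
position: [0.6589, -0.0772, 0.0222]
ee_rot: [0.23, 0.973, -0.0, 0.0]
ft_force: [0.9, 0.1, 1.3]
grip_width: 0.77
grasp_force: 0.0
clock: 18.63
position: [0.6601, -0.0773, 0.0243]
ee_rot: [0.229, 0.973, 0.0, 0.002]
ft_force: [-2.6, 0.5, 7.3]
grip_width: 0.5
grasp_force: 60.7
clock: 19.8
position: [0.5246, -0.2633, 0.1717]
ee_rot: [0.228, 0.974, 0.0, 0.0]
ft_force: [0.4, -0.2, -2.4]
grip_width: 0.503
grasp_force: 62.3
[ 0.52449755 -0.26332261  0.17149998]
(273, 205, 90, 96) [ 0.0024 -0.0012 -0.0191] [-0.4  0.5  0.4 -0.5]
```

View pics/w8c.png

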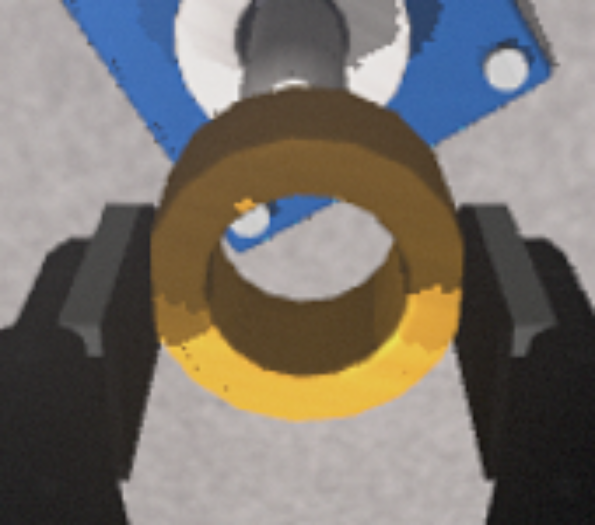

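```bash
python3 - <<'E'
from inhand import *
c=camera("wrist"); o=get_obs()["position"]; a=np.linspace(0,2*np.pi,200)
def f2(box,D,H,z):
    cen=np.array([(box[0]+box[2])/2,(box[1]+box[3])/2])
    def f(p):
        P=np.vstack([np.c_[o[0]+p[0]+D/2*np.cos(a),o[1]+p[1]+D/2*np.sin(a),0*a+o[2]+z+k] for k in(-H/2,H/2)])
        q=proj(c,P,True); return (q.min(0)+q.max(0))/2-cen
    x=least_squares(f,[0,0]).x; return (np.array([[-.895,.446],[.446,.895]])@x*1000).round(1)
for n,b,D,H,zs in (("worn",[254.8,206.5,380.9,323.5],.06,.012,(.0033,-.0014)),("washer",[259.2,196.3,376.6,308.5],.06,.012,(-.0067,-.0127)),("spacer",[273.2,205,362.4,300.4],.046,.024,(-.012,-.019))):
    for z in zs: print(n,z,f2(np.array(b),D,H,z))
E
```

```text
worn 0.0033 [-0.2  0.3]
worn -0.0014 [-2.7  0.3]
washer -0.0067 [1.9 0.3]
washer -0.0127 [-1.1  0.3]
spacer -0.012 [0.8 0.3]
spacer -0.019 [-2.7  0.3]
```

```bash
python3 -m inch '[{"slide":[0,-0.003,-0.03],"yaw":0},{"slide":[0,-0.003,-0.05],"yaw":0},{"slide":[0,-0.003,-0.05],"yaw":0},{"slide":[0,-0.003,-0.05],"yaw":0},{"slide":[0,-0.003,-0.05],"yaw":0}]'; python3 -m inch '[{"slide":[0,0,-0.005],"yaw":0},{"slide":[0,0,-0.01],"yaw":0},{"slide":[0,0,-0.015],"yaw":0},{"slide":[0,0,-0.018],"yaw":0},{"slide":[0,0,-0.018],"yaw":0}]'
```

```text
clock: 20.32
position: [0.5243, -0.2677, 0.1225]
ee_rot: [0.229, 0.973, -0.0, 0.001]
ft_force: [1.1, -0.8, -2.0]
grip_width: 0.5
grasp_force: 62.3
clock: 20.73
position: [0.5231, -0.2675, 0.1025]
ee_rot: [0.229, 0.973, 0.0, -0.001]
ft_force: [-0.2, -0.1, -3.3]
grip_width: 0.5
grasp_force: 62.3
```

```bash
python3 -m inch '[{"slide":[0.001,0.001,-0.005],"yaw":0},{"slide":[0.001,0.001,-0.01],"yaw":0},{"slide":[0.001,0.001,-0.014],"yaw":0},{"slide":[0.001,0.001,-0.018],"yaw":0},{"slide":[0.001,0.001,-0.018],"yaw":0}]'; python3 -m inch '[{"slide":[0,0,-0.005],"yaw":0},{"slide":[0,0,-0.01],"yaw":0},{"slide":[0,0,-0.014],"yaw":0},{"slide":[0,0,-0.014],"yaw":0}]'
```

```text
clock: 21.15
position: [0.524, -0.2665, 0.0843]
ee_rot: [0.229, 0.973, 0.0, -0.001]
ft_force: [-0.8, -0.3, -2.5]
grip_width: 0.501
grasp_force: 62.3
clock: 21.48
position: [0.524, -0.2664, 0.0703]
ee_rot: [0.229, 0.973, 0.0, -0.001]
ft_force: [-0.7, -1.2, -2.8]
grip_width: 0.5
grasp_force: 62.3
```

```bash
python3 -m inch '[{"slide":[0,0,-0.002],"yaw":0},{"slide":[0,0,-0.004],"yaw":0},{"slide":[0,0,-0.004],"yaw":0},{"slide":[0,0,-0.004],"yaw":0}]'; python3 -m inch '[{"slide":[0,0,-0.001],"yaw":0},{"slide":[0,0,-0.002],"yaw":0},{"slide":[0,0,-0.002],"yaw":0},{"slide":[0,0,-0.002],"yaw":0}]'
```

```text
clock: 21.82
position: [0.5245, -0.2668, 0.0673]
ee_rot: [0.229, 0.973, 0.0, -0.0]
ft_force: [-0.4, 0.3, -2.9]
grip_width: 0.498
grasp_force: 62.3
clock: 22.15
position: [0.5247, -0.2668, 0.0662]
ee_rot: [0.229, 0.973, 0.0, 0.0]
ft_force: [-2.6, 2.8, 7.0]
grip_width: 0.505
grasp_force: 63.3
```

The spacer seated at the predicted height. I'll release it and go to the seal.

```bash
python3 -m inch '[{"slide":[0,0,0.002],"yaw":0},{"slide":[0,0,0.002],"yaw":0},{"slide":[0,0,0.002],"yaw":0},{"slide":[0,0,0.002],"yaw":0}]' 60 60;  python3 -m inch '[{"slide":[0,0,0.03],"yaw":0},{"slide":[0,0,0.06],"yaw":0},{"slide":[0,0,0.09],"yaw":0},{"slide":[0,0,0.105],"yaw":0},{"slide":[0.138,0.355,0.105],"yaw":0},{"slide":[0.138,0.355,0.105],"yaw":0},{"slide":[0.138,0.355,0.105],"yaw":0},{"slide":[0.138,0.355,0.105],"yaw":0},{"slide":[0.138,0.355,0.105],"yaw":0},{"slide":[0.138,0.355,0.105],"yaw":0},{"slide":[0.138,0.355,0.105],"yaw":0},{"slide":[0.138,0.355,0.105],"yaw":0},{"slide":[0.138,0.355,0.105],"yaw":0},{"slide":[0.138,0.355,0.105],"yaw":0},{"slide":[0.138,0.355,0.105],"yaw":0},{"slide":[0.138,0.355,0.105],"yaw":0},{"slide":[0.138,0.355,0.105],"yaw":0}]' 30
python3 - <<'E'
from w import *
look({"seal":((.6616,.0885),0)},"pics/w9.png")
look({"seal":((.6616,.0885),0)})
a=cv2.imread("pics/w9.png"); s=camera("side")["frame"][:,:,::-1]
cv2.imwrite("pics/w9b.png",np.hstack([cv2.resize(a,(480,300)),cv2.resize(s[255:355,330:430],(300,300),interpolation=2)]))
E
```

```text
clock: 22.48
position: [0.5247, -0.2668, 0.0674]
ee_rot: [0.229, 0.973, 0.0, 0.0]
ft_force: [0.2, -0.2, -0.6]
grip_width: 0.765
grasp_force: 0.0
clock: 23.9
position: [0.6624, 0.0865, 0.1723]
ee_rot: [0.23, 0.973, -0.0, 0.0]
ft_force: [0.4, -1.1, 0.3]
grip_width: 0.881
grasp_force: 0.0
seal [0.6608 0.084 ] 0.27
tcp [0.6624 0.0862 0.1725] [ 2.305e-01  9.731e-01 -2.000e-04  1.000e-04] t 23.95
seal [0.6609 0.0842] 0.27
tcp [0.6624 0.0864 0.1726] [ 2.306e-01  9.731e-01 -1.000e-04  1.000e-04] t 24.0
```

View pics/w9b.png

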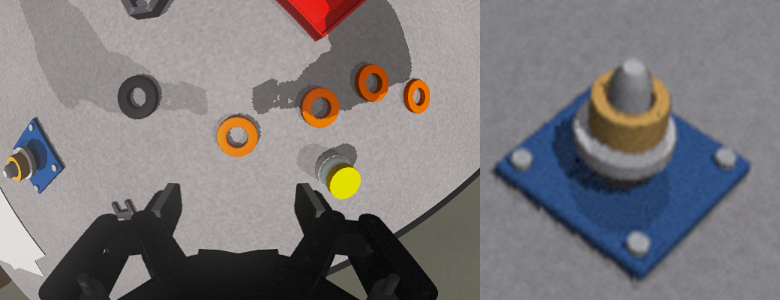

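The spacer is home on the washer. The seal is at wrist pixel (316,181), brighter in this light, so I'll widen the colour mask.

```bash
python3 - <<'E'
from h import *
c=camera("wrist"); hsv=cv2.cvtColor(c["frame"],cv2.COLOR_RGB2HSV).astype(int); m=(hsv[...,0]<24)&(hsv[...,1]>150)&(hsv[...,2]>120)
print(hullfit(c,blob(None,316,181,m),.054,.014,0,True),get_obs()["position"])
E
```

```text
(array([0.66008527, 0.08592126]), 0.9149649788538851) [0.66247248 0.08699689 0.17261389]
```

```bash
python3 -m inch '[{"slide":[-0.002,-0.001,-0.04],"yaw":0},{"slide":[-0.002,-0.001,-0.08],"yaw":0},{"slide":[-0.002,-0.001,-0.115],"yaw":0},{"slide":[-0.002,-0.001,-0.145],"yaw":0},{"slide":[-0.002,-0.001,-0.159],"yaw":0},{"slide":[-0.002,-0.001,-0.159],"yaw":0},{"slide":[-0.002,-0.001,-0.159],"yaw":0}]'; python3 -m inch '[{"slide":[0,0,0],"yaw":0},{"slide":[0,0,0],"yaw":0},{"slide":[0,0,0],"yaw":0},{"slide":[0,0,0],"yaw":0},{"slide":[0,0,0],"yaw":0},{"slide":[0,0,0],"yaw":0},{"slide":[0,0,0],"yaw":0},{"slide":[0,0,0],"yaw":0}]' 255 40;python3 -m inch '[{"slide":[0,0,0.02],"yaw":0},{"slide":[0,0,0.06],"yaw":0},{"slide":[0,0,0.1],"yaw":0},{"slide":[0,0,0.14],"yaw":0},{"slide":[0,0,0.15],"yaw":0},{"slide":[-0.137,-0.353,0.15],"yaw":0},{"slide":[-0.137,-0.353,0.15],"yaw":0},{"slide":[-0.137,-0.353,0.15],"yaw":0},{"slide":[-0.137,-0.353,0.15],"yaw":0},{"slide":[-0.137,-0.353,0.15],"yaw":0},{"slide":[-0.137,-0.353,0.15],"yaw":0},{"slide":[-0.137,-0.353,0.15],"yaw":0},{"slide":[-0.137,-0.353,0.15],"yaw":0},{"slide":[-0.137,-0.353,0.15],"yaw":0},{"slide":[-0.137,-0.353,0.15],"yaw":0},{"slide":[-0.137,-0.353,0.15],"yaw":0},{"slide":[-0.137,-0.353,0.15],"yaw":0},{"slide":[-0.137,-0.353,0.15],"yaw":0}]'
python3 - <<'E'
from h import *
c=camera("wrist"); print(get_obs()["position"])
cv2.imwrite("pics/w10c.png",cv2.resize(c["frame"][180:330,230:400,::-1],None,fx=3.5,fy=3.5))
E
```

```text
clock: 24.68
position: [0.6609, 0.0868, 0.0141]
ee_rot: [0.23, 0.973, -0.0, 0.0]
ft_force: [0.8, -0.1, 0.6]
grip_width: 0.878
grasp_force: 0.0
clock: 25.35
position: [0.6622, 0.0873, 0.0166]
ee_rot: [0.229, 0.973, 0.001, 0.002]
ft_force: [-3.4, -0.5, 9.3]
grip_width: 0.604
grasp_force: 39.8
clock: 26.85
position: [0.5245, -0.2644, 0.1639]
ee_rot: [0.228, 0.974, 0.0, 0.001]
ft_force: [-0.2, 0.8, -0.3]
grip_width: 0.603
grasp_force: 41.9
[ 0.52455282 -0.26412612  0.16370289]
```

View pics/w10c.png

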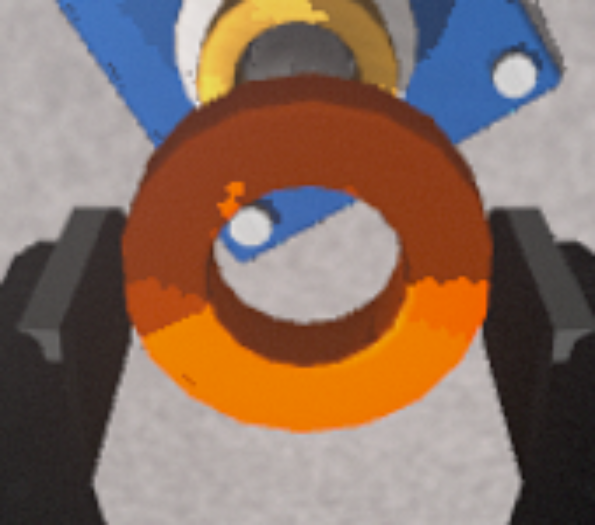

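```bash
python3 -m inch '[{"slide":[0,-0.002,-0.03],"yaw":0},{"slide":[0,-0.002,-0.05],"yaw":0},{"slide":[0,-0.002,-0.05],"yaw":0},{"slide":[0,-0.002,-0.05],"yaw":0},{"slide":[0,-0.002,-0.05],"yaw":0}]'; python3 -m inch '[{"slide":[0,0,-0.005],"yaw":0},{"slide":[0,0,-0.01],"yaw":0},{"slide":[0,0,-0.015],"yaw":0},{"slide":[0,0,-0.015],"yaw":0},{"slide":[0,0,-0.015],"yaw":0}]'
```

```text
clock: 27.32
position: [0.5244, -0.2674, 0.1146]
ee_rot: [0.229, 0.973, -0.0, 0.001]
ft_force: [0.3, 0.1, -0.3]
grip_width: 0.603
grasp_force: 41.9
clock: 27.73
position: [0.5233, -0.2677, 0.0981]
ee_rot: [0.229, 0.973, 0.0, -0.0]
ft_force: [0.6, -0.3, -0.5]
grip_width: 0.603
grasp_force: 41.9
```

```bash
python3 -m inch '[{"slide":[0.001,0.001,-0.005],"yaw":0},{"slide":[0.001,0.001,-0.01],"yaw":0},{"slide":[0.001,0.001,-0.012],"yaw":0},{"slide":[0.001,0.001,-0.012],"yaw":0}]'; python3 -m inch '[{"slide":[0,0,-0.002],"yaw":0},{"slide":[0,0,-0.003],"yaw":0},{"slide":[0,0,-0.004],"yaw":0},{"slide":[0,0,-0.004],"yaw":0}]'
```

```text
clock: 28.07
position: [0.5241, -0.2665, 0.0855]
ee_rot: [0.229, 0.973, 0.0, -0.001]
ft_force: [0.2, 0.3, -0.8]
grip_width: 0.602
grasp_force: 41.9
clock: 28.4
position: [0.5246, -0.2668, 0.0827]
ee_rot: [0.229, 0.973, 0.0, 0.0]
ft_force: [-1.2, 0.2, 1.7]
grip_width: 0.601
grasp_force: 42.3
```

```bash
python3 -m inch '[{"slide":[0,0,-0.001],"yaw":0},{"slide":[0,0,-0.001],"yaw":0},{"slide":[0,0,-0.001],"yaw":0}]'; python3 -m inch '[{"slide":[0,0,0.001],"yaw":0},{"slide":[0,0,0.001],"yaw":0},{"slide":[0,0,0.001],"yaw":0},{"slide":[0,0,0.001],"yaw":0},{"slide":[0,0,0.001],"yaw":0}]' 20; python3 -m inch '[{"slide":[0,0,0.02],"yaw":0},{"slide":[0,0,0.05],"yaw":0},{"slide":[0,0,0.09],"yaw":0},{"slide":[0,0,0.12],"yaw":0},{"slide":[-0.05,0.2,0.12],"yaw":0},{"slide":[-0.05,0.2,0.12],"yaw":0},{"slide":[-0.05,0.2,0.12],"yaw":0},{"slide":[-0.05,0.2,0.12],"yaw":0},{"slide":[-0.05,0.2,0.12],"yaw":0},{"slide":[-0.05,0.2,0.12],"yaw":0},{"slide":[-0.05,0.2,0.12],"yaw":0},{"slide":[-0.05,0.2,0.12],"yaw":0},{"slide":[-0.05,0.2,0.12],"yaw":0}]'
python3 - <<'E'
from h import *
s=camera("side"); c=camera("scene")["frame"][:,:,::-1]
f=s["frame"][:,:,::-1]
cv2.imwrite("pics/end.png",np.hstack([cv2.resize(f[255:355,330:430],(400,400),interpolation=2),cv2.resize(c[130:290,190:480],(390,400))]))
E
```

```text
clock: 28.65
position: [0.5248, -0.2669, 0.0825]
ee_rot: [0.229, 0.973, 0.0, 0.0]
ft_force: [-5.1, 2.1, 12.6]
grip_width: 0.601
grasp_force: 43.4
clock: 29.07
position: [0.5244, -0.2667, 0.0821]
ee_rot: [0.229, 0.973, 0.0, -0.0]
ft_force: [0.3, -0.6, -0.3]
grip_width: 0.923
grasp_force: 0.0
clock: 30.15
position: [0.4747, -0.068, 0.2024]
ee_rot: [0.23, 0.973, -0.0, 0.0]
ft_force: [-0.2, 0.1, 0.2]
grip_width: 0.921
grasp_force: 0.0
```

View pics/end.png

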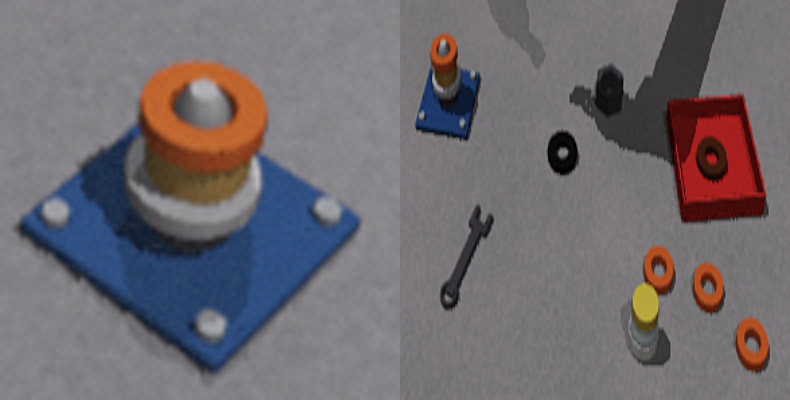

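The left half shows washer, spacer and orange ring stacked level and home, with the axle tip at (203,100). The right half shows the worn washer flat in the tray at (711,157) and the bystanders where they were, so I'm handing in.

```bash
python3 -c "
from workcell import *
print(hand_in())"
```

```text
the job is handed in; nothing more can be done
None
```

The job is done and handed in at about 30 s: the worn washer lies flat in the red tray, the steel washer, brass spacer and orange ring are home on the axle in that order, and the final pictures show the other items where they lay.

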